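Check-weigh a bottle from a tilted partitioned carton

ROBOT

A 6-joint arm with a two-finger parallel gripper is mounted at the origin on the work surface. World frame = base frame: x ahead of the robot, y to its left, z up, the work surface at z = 0. Lengths are in mm, angles in rad, forces in N, time in s.
With the tool pointing down it reaches from about 300 to 775 mm from the base axis. Payload 14.6 kg.
Tool frame: the origin (TCP) lies midway between the tips of the shut fingers; the grasp point (between the pads) lies manip.tcp_to_grasp behind it (manip.tcp_to_grasp is the distance from the TCP to the grasp point, in mm); x points along the fingers, z is the direction in which the jaws open and shut, and the axes are right-handed (so a half turn about x gives the same grasp; the last joint's range is limited). The gripper opens to 94 mm and grips with 3 to 60 N. Pads are 16 mm wide; open, the fingers measure 119 mm over their backs; the gripper's body (75 mm by 177 mm) begins 78 mm behind the grasp point.
Start: joints at [1.214, 0.3, 1.521, -0, 1.321, -0.067], TCP at [157.166, 527.056, 205.446] pointing down, gripper open.
Joint ranges: [-3.03, 3.03], [-0.79, 2.21], [0.23, 2.52], [-1.04, 4.18], [0, 3.07], [-2.55, 2.55]. Speed limits (rad/s): [2.22, 2.22, 2.57, 3.14, 3.14, 3.14].

INTERFACE

Orientations are given as [roll, pitch, yaw] about the fixed x, y, z axes, in that order (R = Rz(yaw) Ry(pitch) Rx(roll)).
In Python, from cell import manip gives the robot as it stands.
- The arm moves only by the shell command python3 -m jog 'ROWS' [FORCE]. ROWS is JSON, a list of rows, each an object of numbers: "grip": the opening, from 0 (shut) to 1 (fully open); "tx", "ty", "tz": the shift along the tool's x, y, z in units of 40 mm (1.0 is 40 mm); "turn": the turn about the tool's x in units of 6 degrees (1.0 is 6 degrees). In form: [{"grip": .., "tx": .., "ty": .., "tz": .., "turn": ..}, ...]. A call has 1 to 12 rows; each row is the pose to reach, as a shift and turn from the pose commanded when the call began, along the tool's axes at that moment; what a row does not reach only later rows make up. A row lasts 1/12 s, in which the tool goes at most 41.7 mm and 7.16 degrees, less where a joint would pass 70% of its speed; a pose out of reach is approached as far as the arm can. A call with a gripper value outside its range is refused whole. The fingers move at their own pace and stop on an object; FORCE is the grip in N (left out, the last holds). Time passes only in rows, so rows that repeat a pose let the fingers close. It gives the time, the measured TCP pose, the force and the opening at its end, in the units of the state.
- manip.read_state(): the state, without advancing time (a new reading comes with each control period).
- manip.camera(name): name is "scene" or "top" or "wrist"; returns a dict with "image" (384x512x3 uint8, red, green, blue), "fx", "fy", "cx", "cy" (pixels), "eye" and "attitude" of the camera in the world. Camera axes: x right, y up, looking along -z (the intrinsics and any distortion apply to the point x, -y, -z); pixel columns grow to the right and rows downward; lengths in mm; the calibration is good to about 2 mm. A picture is of the moment at which its call begins. There is no depth.
- manip.sign_off(): hands the job in, once; it reports no verdict.
The state is a dict: "clock": time; "joints": joint angles; "qd": joint speeds; "effort": joint torques, N m; "eef_pos": TCP position; "eef_rot": TCP orientation; "wrist_force": force on the tool from outside, world axes, zero at the start; "moment": the same for the moment, N m; "finger_gap": finger opening in mm.
Only numpy, scipy, OpenCV 4.12 (cv2) and the standard library are available. Lean on these libraries where they do the work, as an engineer would, in place of code of your own. Each camera call takes 0.05 s, during which the arm holds its last target. There are 200 camera calls.

TASK

Lift the red-capped brown bottle straight out of its cell in the tilted carton without ramming the cardboard or pulling other bottles out, and set it down gently, upright, near the middle of the bench scale's pan. With the bottle standing there on its own, press the scale's green print key down and let it spring back; do not press the blue tare key or the red off key, leave the other things on the bench where they are, and leave the bottle standing on the pan.

Things in the scene. Friction and masses are not known exactly. Their poses are not given: they have to be found in the camera images.
- bottle: The bottle to weigh: round, brown, white label with a red band, the only RED cap. 68 mm in diameter up to 92 mm, then narrowing to a 26 mm neck at 108 mm; 140 mm tall; 0.22 to 0.44 kg, centre of mass 50 mm up. Origin: centre of its underside, z along its axis to the cap. It stands in any cell of the carton's rear row, leaning with the carton, against the divider on the robot's side.
- cap (a point): Middle of the bottle's red screw cap, on its axis 127 mm above its underside. The cap is 30 mm in diameter and reaches from 113 to 140 mm (33 mm collar at 110 to 113 mm). Its top stands 28 mm above the dividers; on either side of it, along the carton's y, the cell leaves about 30 mm for a finger.
- carton: Open cardboard carton fixed on a picking stand, tilted 30 degrees, mouth up and towards the robot. 176 (x) by 286 (y) mm outside, walls 130 mm high, walls and floor 4 mm thick. Origin: centre of its underside; z straight out of the mouth, along the bottles; x backwards and up, away from the robot; y level. Flaps folded down outside, spreading to 25 mm off the walls.
- dividers (a point): Middle of the top edge of the carton's dividers, on its z axis 116 mm above its underside. Dividers 4 mm thick, 116 mm high, at x = 0 and y = -47 and 47 mm of the carton, make 2 by 3 cells of 82 (x) by 90 (y) mm inside, centred at x = -43, 43 and y = -94, 0, 94 mm. Rear row (x = 43): red-capped bottle and two white-capped; front row: white-capped at y = -94 and 94 mm, middle cell empty.
- scale: White bench scale, fixed, 290 (x) by 200 (y) mm. Origin: under the middle of its case, on the bench; z up. Pan to the rear (+x), key panel to the front (-x, roughly towards the robot), its surface 46 mm above the bench. Carton and scale may stand either way round, one to the robot's left and one to its right.
- pan (a point): Centre of the top face of the scale's square stainless pan: 170 by 170 mm, level, 70 mm above the bench, 45 mm along +x of the scale's origin. Axes as the scale's.
- print_key_top (a point): Centre of the top of the GREEN print key (26 by 36 mm), the right-hand one seen from the robot: x = -118, y = -55 mm of the scale, 53 mm above the bench, 7 mm proud of the panel. Pressed straight down. The blue tare key lies 55 mm and the red off key 110 mm from it along the scale's +y, of the same size and height.
- print_key (a joint): Green print key: 0 up, 0.004 m fully down. A spring key: 2 N to start, 6 N fully down; comes back by itself; registers at 0.003 m.
- tare_key (a joint): Blue tare key, same travel and spring; not to be pressed.
- off_key (a joint): Red off key, same travel and spring; not to be pressed.
- other_brown: Brown bottle with a WHITE cap, same size as the red-capped one, in the carton's rear row. Origin: centre of its underside.
- other_yellow: Yellow bottle with a white cap, same size, in the carton's rear row. Origin: centre of its underside.
- other_clear: Off-white bottle with a white cap, same size, in the carton's front row. Origin: centre of its underside.
- other_plum: Plum bottle with a white cap, same size, in the carton's front row. Origin: centre of its underside.
- spare_bottle: Yellow bottle with a white cap, same size, standing at one side of the bench. Origin: centre of its underside.
- beaker: Glass beaker, 84 mm wide, 100 mm high, at one side of the bench. Origin: centre of its underside.
- label_roll: Roll of white labels, 100 mm in diameter, 75 mm high, lying flat at one side of the bench. Origin: centre of its underside.
Mind the look-alikes: they are no part of the job. What is shaped like the bottle but purple is not meant.

How it is judged (in metres and radians):
On the way, in this order (a step that is already met when the one before it is completed fails the run):
1. the bottle is lifted clear of the carton's dividers (z of bottle in the frame of carton above 0.116 m), for 0.1 s.
2. the bottle stands upright on its own near the middle of the scale's pan (horizontal distance between bottle and pan below 0.035 m and angle between bottle's own z axis and vertical below 0.052 rad and z of bottle in the frame of pan between -0.004 and 0.004 m and contact force between the fingers and bottle below 0.1 N), for 0.3 s.
3. the green print key is pressed down while the bottle stands on the pan (all of step 2 and value of joint print_key above 0.003 m), for 0.05 s.
At the end, for the whole second after the job is handed in: the red-capped bottle stands upright (within 3 degrees) and still on the scale's pan, its underside's centre within 35 mm of the pan's centre, released; the print key has been pressed with it there and is up again; the other things are where they were (all of step 2 and value of joint print_key below 0.001 m and linear speed of bottle below 0.02 m/s); the robot touches nothing.
It fails at once if the tare key or the off key was pressed (value of joint any of tare_key, off_key above 0.002 m).
It fails at once if another bottle was pulled out of its place in the carton, or a loose thing on the bench was moved, by over 40 mm (distance of any of other_brown, other_yellow, other_clear, other_plum, spare_bottle, beaker, label_roll from where it was at the start of the episode above 0.04 m).
It fails at once if the cardboard was rammed by the robot (over 40 N) (contact force between any of the fingers, the arm and carton above 40 N).
It fails at once if the bottle was forced against the carton (over 60 N) (contact force between bottle and carton above 60 N).
It fails at once if the bottle was dropped or rammed on the scale (over 60 N) (contact force between bottle and scale above 60 N).
It also fails if it takes over 58 s, if anything falls off the work surface, if the arm or the gripper's body presses on something with over 40 N, if the wrist force passes 120 N, or if a joint passes its speed limit or range.

## Working session

There is one attempt and no reset: what is moved stays moved. The work goes in short steps, Python scripts to look and compute and a shell command to move; the robot and the scene stay as the last step left them, time stands still between calls to the robot, and variables do not carry over. Pictures are saved under pics/ and viewed, about 8 in all and at most 12, crops included, and the job is handed in when it is done.

```bash
ls; mkdir -p pics
python3 - <<'E'
from cell import manip
import cv2,numpy as np,pickle
s=manip.read_state();print(s, manip.tcp_to_grasp)
d={}
for n in("scene","top"):
    c=manip.camera(n);d[n]=c;print(n,{k:v for k,v in c.items() if k!='image'})
pickle.dump(d,open('c0.pkl','wb'))
im=np.vstack([d[n]['image'] for n in d]);
cv2.imwrite('pics/scene0.png',d['scene']['image'][:,:,::-1]);cv2.imwrite('pics/top0.png',d['top']['image'][:,:,::-1])
E
```

```text
pics
{'clock': 0.0, 'joints': array([ 1.21438007e+00,  3.00469362e-01,  1.52158061e+00, -8.90783902e-06,
        1.32070383e+00, -6.66103186e-02]), 'qd': array([-0.0002823 ,  0.00203523, -0.00014972,  0.0010885 , -0.00029652,
        0.00205748]), 'effort': array([-1.77297781e-03, -5.31808054e+01, -3.52733409e+01,  7.07428926e-02,
        2.44711968e-02, -6.75681531e-05]), 'eef_pos': array([157.08957019, 526.8134282 , 204.88748542]), 'eef_rot': array([ 3.08241292,  1.56963515, -1.91977979]), 'wrist_force': array([-0.53060735, -0.54769065, -0.39707013]), 'moment': array([0.03658447, 0.01914881, 0.0172505 ]), 'finger_gap': 93.43189858741309} 18.8
scene {'fx': 373.94535064855813, 'fy': 373.94535064855813, 'cx': 252.3926130558445, 'cy': 188.36657354391284, 'eye': array([1486.12366588, -312.55680249, 1330.68616703]), 'attitude': array([0.68185253, 0.01801021, 1.20629868])}
top {'fx': 385.5026102648806, 'fy': 385.5026102648806, 'cx': 252.79044454064433, 'cy': 194.58746096073952, 'eye': array([ 497.1279346 ,   20.96892073, 1510.45284604]), 'attitude': array([ 0.06479039, -0.01603154, -1.57271924])}
```

View pics/scene0.png

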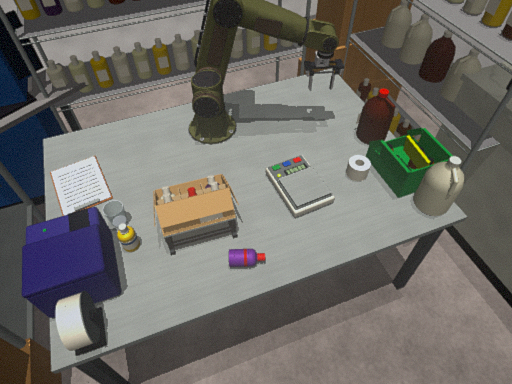

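View pics/top0.png

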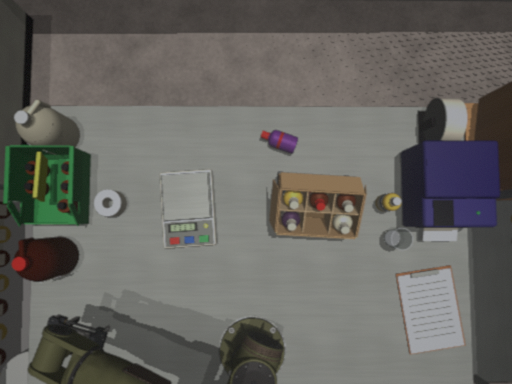

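```bash
cat > h.py <<'E'
import numpy as np,cv2
from scipy.spatial.transform import Rotation as Rn
def R(a): return Rn.from_euler('xyz',a).as_matrix()
def ray(c,p):
    d=R(c['attitude'])@np.array([(p[0]-c['cx'])/c['fx'],-(p[1]-c['cy'])/c['fy'],-1]);return d/np.linalg.norm(d)
def onz(c,p,z):
    d=ray(c,p);return c['eye']+d*(z-c['eye'][2])/d[2]
def proj(c,P):
    q=R(c['attitude']).T@(np.asarray(P)-c['eye']);return np.array([c['cx']+c['fx']*q[0]/-q[2],c['cy']-c['fy']*q[1]/-q[2]])
def tri(c1,p1,c2,p2):
    d1,d2=ray(c1,p1),ray(c2,p2);A=np.c_[d1,-d2];s=np.linalg.lstsq(A,c2['eye']-c1['eye'],rcond=None)[0]
    a=c1['eye']+s[0]*d1;b=c2['eye']+s[1]*d2;return (a+b)/2,np.linalg.norm(a-b)
def blobs(im,f,amin=8):
    h=cv2.cvtColor(im,cv2.COLOR_RGB2HSV);H,S,V=[h[...,i].astype(int) for i in range(3)]
    n,l,st,ce=cv2.connectedComponentsWithStats(f(H,S,V).astype(np.uint8));return [(ce[i].round(1).tolist(),st[i].tolist()) for i in range(1,n) if st[i][4]>=amin]
E
python3 - <<'E'
from h import *
import pickle
d=pickle.load(open('c0.pkl','rb'))
for n in d:
    im=d[n]['image'];print(n)
    print(' red',blobs(im,lambda H,S,V:((H<6)|(H>174))&(S>170)&(V>70)))
    print(' green',blobs(im,lambda H,S,V:(H>45)&(H<75)&(S>120)&(V>60)))
    print(' blue',blobs(im,lambda H,S,V:(H>100)&(H<120)&(S>130)&(V>80)))
t=d['top']['image'];s=d['scene']['image']
a=cv2.resize(t[160:260,150:225],None,fx=5,fy=5,interpolation=2)
b=cv2.resize(t[165:245,265:370],None,fx=4,fy=4,interpolation=2)
c=cv2.resize(s[165:255,145:245],None,fx=4,fy=4,interpolation=2)
o=np.zeros((600,800,3),np.uint8);o[:500,:375]=a;o[:320,378:798]=b
o[322:600,378:778]=c[:278]
cv2.imwrite('pics/crop.png',o[:,:,::-1])
E
```

```text
scene
 red [([383.3, 92.6], [379, 88, 10, 10, 74]), ([296.6, 159.4], [293, 157, 8, 6, 26]), ([191.4, 191.3], [188, 187, 8, 9, 54]), ([244.8, 255.9], [244, 249, 3, 14, 32]), ([260.9, 256.4], [257, 254, 8, 6, 43])]
 green [([432.5, 145.3], [408, 128, 45, 35, 391]), ([404.8, 162.8], [378, 135, 55, 61, 827]), ([414.8, 140.1], [413, 138, 5, 5, 10]), ([377.2, 149.5], [373, 146, 9, 9, 38]), ([275.7, 167.0], [272, 165, 8, 5, 27])]
 blue [([286.3, 163.1], [283, 161, 8, 5, 28])]
top
 red [([265.0, 134.2], [263, 132, 5, 6, 11]), ([320.4, 204.4], [317, 199, 8, 11, 60]), ([19.0, 263.2], [12, 256, 15, 16, 171])]
 green [([48.2, 188.0], [3, 145, 75, 79, 2101])]
 blue [([188.6, 239.4], [185, 237, 9, 6, 45])]
```

View pics/crop.png

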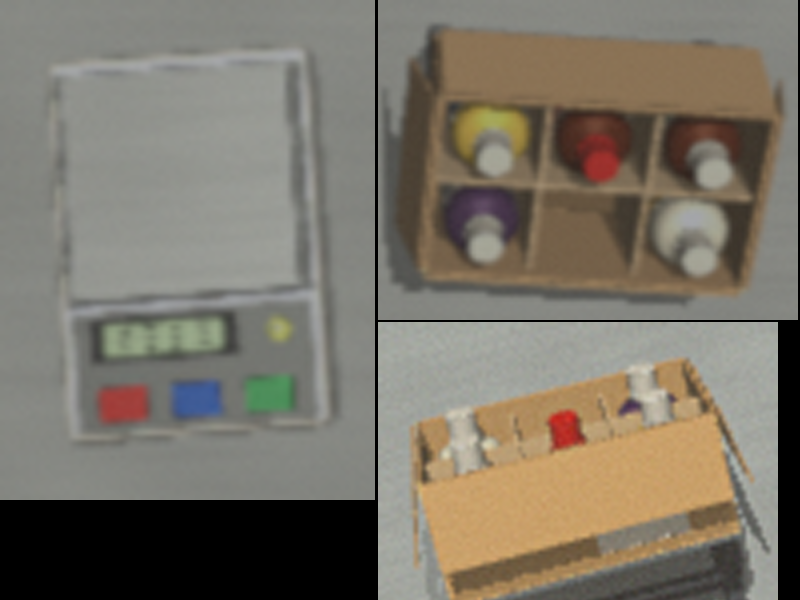

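Run:
```python
from h import *
import pickle
d=pickle.load(open('c0.pkl','rb'));t,s=d['top'],d['scene']
cap,e=tri(t,[320.4,204.4],s,[191.4,191.3]);print('cap',cap,e)
A=onz(t,[279.75,210.5],cap[2]-15);B=onz(t,[358.5,214.5],cap[2]-15)
v=A-B;yaw=np.arctan2(-v[0],v[1]);print('div len',np.linalg.norm(v),'yaw',yaw)
C=Rn.from_euler('yz',[-np.pi/6,yaw]).as_matrix();print(C)
O=cap-C@[36,0,131];print('carton O',O)
for c in(t,s):
  print('rim proj',[proj(c,O+C@[x,y,130]).round(1).tolist() for x,y in((88,143),(88,-143),(-88,-143),(-88,143))],'div',[proj(c,O+C@[0,y,116]).round(1).tolist() for y in(139,47,-47,-139)])
f=lambda p,z:onz(t,[150+p[0]/5,160+p[1]/5],z)
r,b,g=[f(p,53) for p in((124,404),(197,398),(270,393))]
print('keys',r,b,g,tri(t,[204,238.6],s,[275.7,167.]))
pc=[f(p,70) for p in((60,70),(302,55),(315,292),(72,303))];print('pan corners',pc)
v=r-g;ys=np.arctan2(-v[0],v[1]);S=Rn.from_euler('z',ys).as_matrix()
print('yaw s',ys,np.linalg.norm(v));So=(g-S@[-118,-55,53]+r-S@[-118,55,53]+b-S@[-118,0,53])/3;print('scale O',So,'pan',So+S@[45,0,70],'mean corners',np.mean(pc,0))
for c in(t,s):print('pan proj',[proj(c,So+S@[45+x,y,70]).round(1).tolist() for x,y in((85,85),(85,-85),(-85,-85),(-85,85))],'key',proj(c,So+S@[-118,-55,53]))
```

```text
cap [ 548.40152203 -230.17497689  201.60077016] 0.6090765626746584
div len 271.94508602583306 yaw -0.052215837378110516
[[ 0.86484507  0.05219211 -0.49931853]
 [-0.0451997   0.99863706  0.02609606]
 [ 0.5         0.          0.8660254 ]]
carton O [ 582.67782729 -231.96637125   70.15144227]
rim proj [[279.7, 188.3], [364.7, 192.7], [355.8, 237.1], [275.6, 233.1]] div [[278.5, 209.5], [304.9, 210.8], [331.8, 212.2], [358.1, 213.5]]
rim proj [[229.5, 186.6], [154.8, 205.9], [154.0, 190.3], [221.2, 173.5]] div [[224.9, 183.1], [202.7, 188.8], [179.6, 194.7], [156.4, 200.7]]
keys [418.35693886 290.08082373  53.        ] [422.67993599 235.53867733  53.        ] [426.26305724 180.90427565  53.        ] (array([426.22999579, 181.91449562,  48.57419417]), np.float64(1.106317959790889))
pan corners [array([668.08899709, 337.48211585,  70.        ]), array([679.40773854, 156.64275817,  70.        ]), array([501.8251811 , 146.05601765,  70.        ]), array([494.00541288, 326.2887885 ,  70.        ])]
yaw s 0.07228971584710314 109.4624381099264
scale O [540.12512256 244.03068447   0.        ] pan [585.00759319 247.28088913  70.        ] mean corners [585.83183241 241.61742004  70.        ]
pan proj [[161.8, 175.2], [207.2, 171.9], [210.2, 217.2], [164.5, 220.6]] key [204.06768817 238.56159281]
pan proj [[331.0, 191.6], [296.3, 205.5], [277.5, 177.8], [310.7, 165.4]] key [275.37236736 166.46511326]
```

```bash
cat >> h.py <<'E'
def go(P,yawz=None,grasp=True,st=None):
    """units to bring grasp point (or TCP) to P, with tool z at heading yawz mod pi"""
    from cell import manip
    s=st or manip.read_state();M=R(s['eef_rot']);p=s['eef_pos']+(-M[:,0]*manip.tcp_to_grasp if grasp else 0)
    hz=np.arctan2(M[1,2],M[0,2]);out={'pos':p.round(1),'hz':round(hz,4),'shift':(M.T@(np.asarray(P)-p)/40).round(3)}
    if yawz is not None:
        for k in(0,np.pi):
            w=(yawz+k-hz+np.pi)%(2*np.pi)-np.pi
            # turning about tool x (down) by +a lowers the heading by a
            out['turn%d'%(k>0)]=round(-np.degrees(w)/6*np.sign(-M[2,0]),3)
    return out
E
python3 - <<'E'
from h import *
print(R([3.08241292,  1.56963515, -1.91977979]).round(3)); C1=np.arctan2(.99864,.0522)
print(go([548.4,-230.2,330],C1))
E
```

```text
[[-0.    -0.958  0.286]
 [-0.001  0.286  0.958]
 [-1.     0.    -0.001]]
{'pos': array([157.1, 526.9, 223.7]), 'hz': np.float64(1.2811), 'shift': array([ -2.642, -14.782, -15.346]), 'turn0': np.float64(-2.268), 'turn1': np.float64(27.732)}
```

```bash
python3 -m jog '[{"grip":1,"tx":-2.6,"ty":-1,"tz":-1,"turn":0},{"grip":1,"tx":-2.6,"ty":-2,"tz":-2,"turn":0},{"grip":1,"tx":-2.6,"ty":-7.4,"tz":-7.7,"turn":-1},{"grip":1,"tx":-2.6,"ty":-7.4,"tz":-7.7,"turn":-1},{"grip":1,"tx":-2.6,"ty":-7.4,"tz":-7.7,"turn":-1},{"grip":1,"tx":-2.6,"ty":-14.8,"tz":-15.3,"turn":-2.27},{"grip":1,"tx":-2.6,"ty":-14.8,"tz":-15.3,"turn":-2.27},{"grip":1,"tx":-2.6,"ty":-14.8,"tz":-15.3,"turn":-2.27},{"grip":1,"tx":-2.6,"ty":-14.8,"tz":-15.3,"turn":-2.27},{"grip":1,"tx":-2.6,"ty":-14.8,"tz":-15.3,"turn":-2.27},{"grip":1,"tx":-2.6,"ty":-14.8,"tz":-15.3,"turn":-2.27},{"grip":1,"tx":-2.6,"ty":-14.8,"tz":-15.3,"turn":-2.27}]'
python3 -c "
from h import *
print(go([548.4,-230.2,330],np.arctan2(.99864,.0522)))"
```

```text
clock: 1.1
eef_pos: [371.1, 114.0, 293.1]
eef_rot: [-1.246, 1.57, 0.273]
wrist_force: [0.7, 0.2, 0.6]
finger_gap: 93.7
{'pos': array([371.1, 114. , 311.9]), 'hz': np.float64(1.5188), 'shift': array([-0.452, -4.873, -8.364]), 'turn0': np.float64(0.003), 'turn1': np.float64(-29.997)}
```

```bash
python3 -m jog '[{"grip":0.56,"tx":-0.45,"ty":-4.85,"tz":-8.35,"turn":0},{"grip":0.56,"tx":-0.45,"ty":-4.85,"tz":-8.35,"turn":0},{"grip":0.56,"tx":-0.45,"ty":-4.85,"tz":-8.35,"turn":0},{"grip":0.56,"tx":-0.45,"ty":-4.85,"tz":-8.35,"turn":0},{"grip":0.56,"tx":-0.45,"ty":-4.85,"tz":-8.35,"turn":0},{"grip":0.56,"tx":-0.45,"ty":-4.85,"tz":-8.35,"turn":0},{"grip":0.56,"tx":-0.45,"ty":-4.85,"tz":-8.35,"turn":0},{"grip":0.56,"tx":-0.45,"ty":-4.85,"tz":-8.35,"turn":0},{"grip":0.56,"tx":-0.45,"ty":-4.85,"tz":-8.35,"turn":0},{"grip":0.56,"tx":-0.45,"ty":-4.85,"tz":-8.35,"turn":0},{"grip":0.56,"tx":-0.45,"ty":-4.85,"tz":-8.35,"turn":0},{"grip":0.56,"tx":-0.45,"ty":-4.85,"tz":-8.35,"turn":0}]'
python3 - <<'E'
from h import *
from cell import manip
c=manip.camera('wrist');im=c['image'];cv2.imwrite('pics/w1.png',im[:,:,::-1])
print({k:v for k,v in c.items() if k!='image'})
print(manip.read_state()['joints'],go([548.4,-230.2,330],np.arctan2(.99864,.0522)))
print('red',blobs(im,lambda H,S,V:((H<6)|(H>174))&(S>170)&(V>70),30),'pred',proj(c,[548.4,-230.2,201.6]))
E
```

```text
clock: 2.1
eef_pos: [547.1, -227.7, 310.1]
eef_rot: [1.084, 1.569, 2.602]
wrist_force: [0.0, 0.2, 0.1]
finger_gap: 52.6
{'fx': 283.2359439322726, 'fy': 283.2359439322726, 'cx': 255.05204960903234, 'cy': 187.30051482183174, 'eye': array([ 473.28020426, -224.59948806,  489.53829245]), 'attitude': array([-2.59162104e-01, -8.94772304e-05,  1.51812729e+00])}
[-4.55205636e-01  3.45383533e-01  1.22140090e+00  1.75552572e-04
  1.57558226e+00 -1.97406731e+00] {'pos': array([ 547. , -227. ,  329.4]), 'hz': np.float64(1.5189), 'shift': array([-0.015, -0.039, -0.079]), 'turn0': np.float64(0.003), 'turn1': np.float64(-29.997)}
red [([252.8, 186.7], [238, 169, 31, 36, 913])] pred [253.46862502 186.35395117]
```

View pics/w1.png

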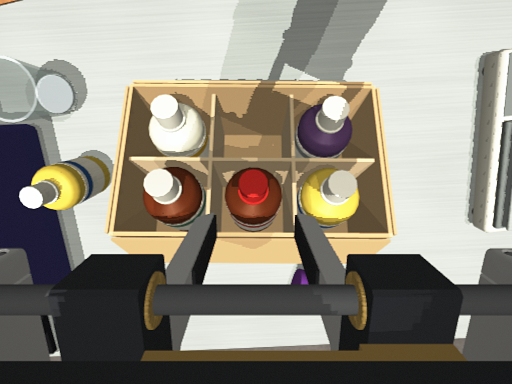

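```bash
python3 -m jog '[{"grip":0.56,"tx":0.5,"ty":-0.04,"tz":-0.08,"turn":0},{"grip":0.56,"tx":1.3,"ty":-0.04,"tz":-0.08,"turn":0},{"grip":0.56,"tx":2,"ty":-0.04,"tz":-0.08,"turn":0},{"grip":0.56,"tx":2.4,"ty":-0.04,"tz":-0.08,"turn":0},{"grip":0.56,"tx":2.7,"ty":-0.04,"tz":-0.08,"turn":0},{"grip":0.56,"tx":2.95,"ty":-0.04,"tz":-0.08,"turn":0},{"grip":0.56,"tx":3.16,"ty":-0.04,"tz":-0.08,"turn":0},{"grip":0.56,"tx":3.16,"ty":-0.04,"tz":-0.08,"turn":0},{"grip":0.56,"tx":3.16,"ty":-0.04,"tz":-0.08,"turn":0},{"grip":0.56,"tx":3.16,"ty":-0.04,"tz":-0.08,"turn":0}]'
python3 - <<'E'
from h import *
from cell import manip
c=manip.camera('wrist');im=c['image'];cv2.imwrite('pics/w2.png',im[:,:,::-1])
print(go([548.4,-230.2,203],np.arctan2(.99864,.0522)),manip.read_state()['wrist_force'])
print('red',blobs(im,lambda H,S,V:((H<6)|(H>174))&(S>170)&(V>70),30),'pred',proj(c,[548.4,-230.2,201.6]))
E
```

```text
clock: 2.98
eef_pos: [549.0, -231.0, 185.6]
eef_rot: [-1.974, 1.569, -0.455]
wrist_force: [-0.4, -0.3, 0.1]
finger_gap: 52.6
{'pos': array([ 549. , -231. ,  204.4]), 'hz': np.float64(1.5187), 'shift': array([0.034, 0.016, 0.019]), 'turn0': np.float64(0.001), 'turn1': np.float64(-29.999)} [-0.00764102  0.16005545 -0.92523604]
red [([256.1, 232.8], [231, 206, 51, 55, 2245])] pred [257.42978263 233.62211903]
```

View pics/w2.png

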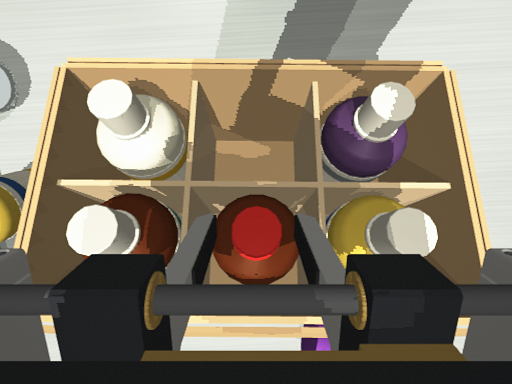

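The red cap at (256,233) sits centred between the fingertips (about x=210 and 302), with no contact. I'm closing now.

```bash
python3 -m jog '[{"grip":0.4,"tx":0.03,"ty":0,"tz":0,"turn":0},{"grip":0.35,"tx":0.03,"ty":0,"tz":0,"turn":0},{"grip":0.3,"tx":0.03,"ty":0,"tz":0,"turn":0},{"grip":0.2,"tx":0.03,"ty":0,"tz":0,"turn":0},{"grip":0.1,"tx":0.03,"ty":0,"tz":0,"turn":0},{"grip":0.1,"tx":0.03,"ty":0,"tz":0,"turn":0},{"grip":0.1,"tx":0.03,"ty":0,"tz":0,"turn":0},{"grip":0.1,"tx":0.03,"ty":0,"tz":0,"turn":0}]' 20
python3 -c "
from h import *
s=go([548.4,-230.2,203]);print(s)
p=s['pos'];print(go(p+160*np.array([-.4993,.0261,.866])))"
```

```text
clock: 3.7
eef_pos: [548.7, -230.8, 183.5]
eef_rot: [-1.678, 1.571, -0.159]
wrist_force: [0.5, 1.7, 1.4]
finger_gap: 29.7
{'pos': array([ 548.7, -230.8,  202.3]), 'hz': np.float64(1.5187), 'shift': array([-0.018,  0.008,  0.015])}
{'pos': array([ 548.7, -230.8,  202.3]), 'hz': np.float64(1.5187), 'shift': array([-3.465e+00,  1.999e+00,  1.000e-03])}
```

```bash
python3 -m jog '[{"grip":0.1,"tx":-0.087,"ty":0.05,"tz":0,"turn":0},{"grip":0.1,"tx":-0.26,"ty":0.15,"tz":0,"turn":0},{"grip":0.1,"tx":-0.52,"ty":0.3,"tz":0,"turn":0},{"grip":0.1,"tx":-0.87,"ty":0.5,"tz":0,"turn":0},{"grip":0.1,"tx":-1.21,"ty":0.7,"tz":0,"turn":0},{"grip":0.1,"tx":-1.56,"ty":0.9,"tz":0,"turn":0},{"grip":0.1,"tx":-1.91,"ty":1.1,"tz":0,"turn":0},{"grip":0.1,"tx":-2.25,"ty":1.3,"tz":0,"turn":0},{"grip":0.1,"tx":-2.6,"ty":1.5,"tz":0,"turn":0},{"grip":0.1,"tx":-2.95,"ty":1.7,"tz":0,"turn":0},{"grip":0.1,"tx":-3.29,"ty":1.9,"tz":0,"turn":0},{"grip":0.1,"tx":-3.46,"ty":2,"tz":0,"turn":0}]'
python3 -m jog '[{"grip":0.1,"tx":-0.4,"ty":0,"tz":0,"turn":0},{"grip":0.1,"tx":-0.8,"ty":0,"tz":0,"turn":0},{"grip":0.1,"tx":-1,"ty":0,"tz":0,"turn":0},{"grip":0.1,"tx":-1,"ty":0,"tz":0,"turn":0},{"grip":0.1,"tx":-1,"ty":0,"tz":0,"turn":0},{"grip":0.1,"tx":-1,"ty":0,"tz":0,"turn":0}]'
python3 - <<'E'
from h import *
from cell import manip
a=manip.camera('scene')['image'];b=manip.camera('wrist')['image']
o=np.hstack([cv2.resize(a[110:260,140:290],(384,384)),cv2.resize(b,(416,384))])
cv2.imwrite('pics/l1.png',o[:,:,::-1])
print(go([585,245,360],np.arctan2(np.cos(.072),-np.sin(.072))))
E
```

```text
clock: 4.7
eef_pos: [467.9, -226.7, 323.5]
eef_rot: [-2.231, 1.57, -0.713]
wrist_force: [-0.2, -0.0, -2.8]
finger_gap: 29.5
clock: 5.2
eef_pos: [468.6, -226.6, 360.5]
eef_rot: [1.112, 1.569, 2.63]
wrist_force: [0.3, -1.1, -3.7]
finger_gap: 29.7
{'pos': array([ 468.7, -226.6,  379.5]), 'hz': np.float64(1.5188), 'shift': array([ 0.493, -2.292, 11.925]), 'turn0': np.float64(-1.184), 'turn1': np.float64(28.816)}
```

View pics/l1.png

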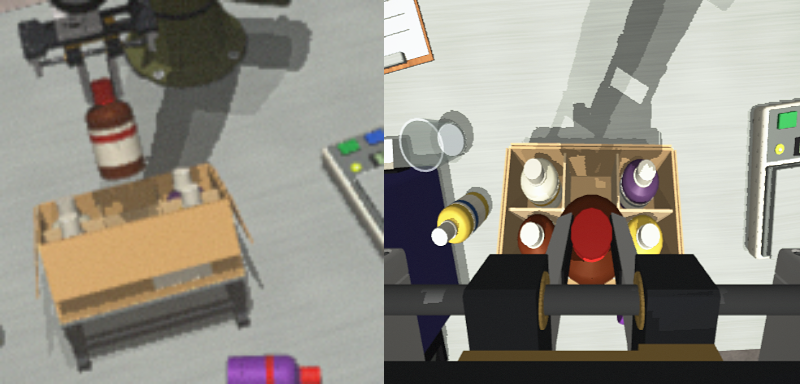

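The red-capped bottle is held clear of the carton, still leaning somewhat, and the others are in place. Next I'm carrying it over to the scale.

```bash
python3 -m jog '[{"grip":0.1,"tx":0,"ty":-0.03,"tz":0.15,"turn":0},{"grip":0.1,"tx":0,"ty":-0.1,"tz":0.5,"turn":0},{"grip":0.1,"tx":0,"ty":-0.2,"tz":1,"turn":0},{"grip":0.1,"tx":0,"ty":-0.3,"tz":1.6,"turn":0},{"grip":0.1,"tx":0,"ty":-0.42,"tz":2.2,"turn":0},{"grip":0.1,"tx":0,"ty":-0.54,"tz":2.8,"turn":0},{"grip":0.1,"tx":0,"ty":-0.66,"tz":3.4,"turn":0},{"grip":0.1,"tx":0,"ty":-0.78,"tz":4,"turn":0},{"grip":0.1,"tx":0,"ty":-0.9,"tz":4.6,"turn":0},{"grip":0.1,"tx":0,"ty":-1,"tz":5.2,"turn":0},{"grip":0.1,"tx":0,"ty":-1.12,"tz":5.8,"turn":0},{"grip":0.1,"tx":0,"ty":-1.24,"tz":6.4,"turn":0}]'
python3 -m jog '[{"grip":0.1,"tx":0,"ty":-0.1,"tz":0.6,"turn":0},{"grip":0.1,"tx":0,"ty":-0.2,"tz":1.2,"turn":0},{"grip":0.1,"tx":0,"ty":-0.33,"tz":1.8,"turn":0},{"grip":0.1,"tx":0,"ty":-0.45,"tz":2.4,"turn":0},{"grip":0.1,"tx":0,"ty":-0.57,"tz":3,"turn":0},{"grip":0.1,"tx":0,"ty":-0.7,"tz":3.6,"turn":0},{"grip":0.1,"tx":0,"ty":-0.8,"tz":4.2,"turn":0},{"grip":0.1,"tx":0,"ty":-0.92,"tz":4.7,"turn":0},{"grip":0.1,"tx":0,"ty":-1,"tz":5.1,"turn":0},{"grip":0.1,"tx":0,"ty":-1.05,"tz":5.4,"turn":0},{"grip":0.1,"tx":0,"ty":-1.05,"tz":5.5,"turn":0},{"grip":0.1,"tx":0,"ty":-1.05,"tz":5.5,"turn":0}]'
python3 - <<'E'
from h import *
from cell import manip
import pickle
d={n:manip.camera(n) for n in('scene','wrist')};pickle.dump(d,open('c1.pkl','wb'));a,b=d['scene']['image'],d['wrist']['image']
o=np.hstack([cv2.resize(a[80:230,240:390],(384,384)),cv2.resize(b,(416,384))])
cv2.imwrite('pics/s1.png',o[:,:,::-1])
print(go([585,245,205]))
print('red scene',blobs(a,lambda H,S,V:((H<6)|(H>174))&(S>170)&(V>70)))
for n,l in(('r',lambda H,S,V:((H<6)|(H>174))&(S>170)&(V>70)),('g',lambda H,S,V:(H>45)&(H<75)&(S>120)&(V>60)),('b',lambda H,S,V:(H>100)&(H<120)&(S>130)&(V>80))):
  print(n,[(q,onz(d['wrist'],q[0],53).round(1)) for q in blobs(b,l,60)])
E
```

```text
clock: 6.3
eef_pos: [531.6, 28.1, 361.5]
eef_rot: [1.344, 1.57, 2.863]
wrist_force: [-0.1, -1.4, -4.1]
finger_gap: 29.4
clock: 7.3
eef_pos: [584.7, 244.9, 361.0]
eef_rot: [1.847, 1.57, -2.916]
wrist_force: [-0.5, -0.4, -4.2]
finger_gap: 29.6
{'pos': array([584.9, 243.6, 380.4]), 'hz': np.float64(1.5186), 'shift': array([ 4.385e+00, -3.000e-03,  3.700e-02])}
red scene [([383.3, 92.6], [379, 88, 10, 10, 79]), ([313.1, 150.1], [306, 148, 15, 4, 19]), ([296.6, 159.3], [293, 157, 8, 5, 25]), ([244.9, 255.5], [244, 249, 3, 15, 34]), ([260.9, 256.4], [257, 254, 8, 6, 43])]
r [(([279.4, 51.7], [268, 42, 23, 20, 378]), array([420.9, 289.9,  53. ])), (([255.0, 234.4], [230, 207, 51, 55, 2222]), array([731.1, 235.4,  53. ])), (([80.1, 270.9], [73, 258, 18, 27, 161]), array([ 790.3, -106.5,   53. ]))]
g [(([211.2, 60.7], [200, 51, 23, 20, 373]), array([428.4, 181.1,  53. ])), (([506.1, 117.3], [502, 100, 10, 36, 158]), array([540.9, 665.2,  53. ]))]
b [(([245.2, 56.0], [234, 47, 23, 19, 378]), array([424.3, 235.6,  53. ]))]
```

View pics/s1.png

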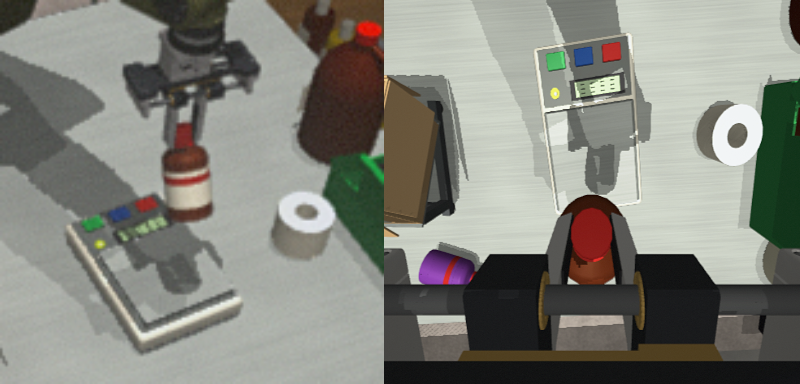

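```bash
python3 -m jog '[{"grip":0.1,"tx":0.3,"ty":-0.02,"tz":0.03,"turn":0},{"grip":0.1,"tx":0.8,"ty":-0.02,"tz":0.05,"turn":0},{"grip":0.1,"tx":1.4,"ty":-0.02,"tz":0.05,"turn":0},{"grip":0.1,"tx":2,"ty":-0.02,"tz":0.05,"turn":0},{"grip":0.1,"tx":2.6,"ty":-0.02,"tz":0.05,"turn":0},{"grip":0.1,"tx":3.2,"ty":-0.02,"tz":0.05,"turn":0},{"grip":0.1,"tx":3.6,"ty":-0.02,"tz":0.05,"turn":0},{"grip":0.1,"tx":3.9,"ty":-0.02,"tz":0.05,"turn":0},{"grip":0.1,"tx":4.1,"ty":-0.02,"tz":0.05,"turn":0},{"grip":0.1,"tx":4.25,"ty":-0.02,"tz":0.05,"turn":0},{"grip":0.1,"tx":4.3,"ty":-0.02,"tz":0.05,"turn":0},{"grip":0.1,"tx":4.3,"ty":-0.02,"tz":0.05,"turn":0}]'
cat > look.py <<'E'
import sys,pickle
from h import *
from cell import manip
w=manip.camera('wrist');b=w['image'];s=manip.read_state();print(go([586,245.5,198]),s['wrist_force'].round(1),s['moment'].round(3),s['finger_gap'])
print([q for q in blobs(b,lambda H,S,V:((H<6)|(H>174))&(S>170)&(V>70),60)])
a=manip.camera('scene')['image']
o=np.hstack([cv2.resize(a[105:225,255:375],(384,384),interpolation=2),cv2.resize(b,(416,384))]);cv2.imwrite('pics/%s.png'%sys.argv[1],o[:,:,::-1])
E
python3 look.py h1
for f in 1; do python3 -m jog '[{"grip":0.1},{"grip":0.1},{"grip":0.1},{"grip":0.1},{"grip":0.1}]' 10; done; python3 look.py h2
python3 -m jog '[{"grip":0.1},{"grip":0.1},{"grip":0.1},{"grip":0.1},{"grip":0.1}]' 7;python3 look.py h3
```

```text
clock: 8.4
eef_pos: [586.1, 245.8, 190.1]
eef_rot: [-1.133, 1.57, 0.386]
wrist_force: [0.8, 0.2, -3.2]
finger_gap: 29.4
{'pos': array([586.2, 245.8, 209.3]), 'hz': np.float64(1.5186), 'shift': array([ 0.281,  0.004, -0.009])} [-0.5  0.4 -4.3] [ 0.019  0.152 -0.006] 29.893011964121342
[([291.8, 14.9], [274, 0, 37, 32, 1018]), ([255.0, 234.4], [230, 207, 51, 55, 2228]), ([59.2, 347.4], [47, 334, 27, 27, 548])]
{'pos': array([586.2, 245.9, 209.4]), 'hz': np.float64(1.5188), 'shift': array([ 0.286,  0.005, -0.012])} [ 0.   0.2 -2.9] [-0.009  0.15  -0.051] 29.750152804273082
[([291.5, 14.8], [274, 0, 37, 32, 1014]), ([255.0, 234.4], [230, 207, 51, 55, 2230]), ([59.3, 346.9], [47, 334, 28, 27, 554])]
{'pos': array([586.1, 245.9, 209.2]), 'hz': np.float64(1.5188), 'shift': array([ 0.28 ,  0.002, -0.011])} [-0.3  0.3 -3.6] [-0.038  0.105 -0.031] 29.521638242443707
[([291.5, 14.8], [274, 0, 37, 32, 1015]), ([255.0, 234.4], [230, 207, 51, 55, 2231]), ([59.2, 347.0], [47, 334, 28, 27, 553])]$[0]: bad value
$[0]: bad value
```

```bash
python3 -m jog '[{"grip":0.1,"tx":0,"ty":0,"tz":0,"turn":0},{"grip":0.1,"tx":0,"ty":0,"tz":0,"turn":0},{"grip":0.1,"tx":0,"ty":0,"tz":0,"turn":0},{"grip":0.1,"tx":0,"ty":0,"tz":0,"turn":0},{"grip":0.1,"tx":0,"ty":0,"tz":0,"turn":0}]' 12; python3 look.py h2
python3 -m jog '[{"grip":0.1,"tx":0,"ty":0,"tz":0,"turn":0},{"grip":0.1,"tx":0,"ty":0,"tz":0,"turn":0},{"grip":0.1,"tx":0,"ty":0,"tz":0,"turn":0},{"grip":0.1,"tx":0,"ty":0,"tz":0,"turn":0},{"grip":0.1,"tx":0,"ty":0,"tz":0,"turn":0}]' 8; python3 look.py h3
```

```text
clock: 9.12
eef_pos: [585.9, 245.9, 189.8]
eef_rot: [-0.547, 1.571, 0.972]
wrist_force: [-0.3, 0.3, -3.5]
finger_gap: 29.8
{'pos': array([585.9, 245.8, 208.5]), 'hz': np.float64(1.5187), 'shift': array([ 0.263, -0.002, -0.008])} [-0.2 -0.1 -3. ] [-0.012  0.122 -0.03 ] 30.14661933331344
[([291.7, 15.0], [274, 0, 37, 32, 1019]), ([255.0, 234.2], [230, 208, 51, 53, 2114]), ([59.1, 347.5], [47, 334, 27, 27, 541])]
clock: 9.63
eef_pos: [585.9, 245.9, 189.7]
eef_rot: [2.107, 1.571, -2.657]
wrist_force: [0.1, 0.5, -3.8]
finger_gap: 30.0
{'pos': array([585.9, 245.9, 208.5]), 'hz': np.float64(1.5188), 'shift': array([ 0.264, -0.002, -0.009])} [ 0.1 -0.5 -3.1] [ 0.06   0.073 -0.029] 29.893375554767125
[([291.7, 15.0], [274, 0, 37, 32, 1020]), ([255.0, 232.3], [230, 203, 51, 60, 2443]), ([59.1, 347.5], [47, 334, 27, 27, 544])]
```

It is pivoting (the blob changed). I'll hold a while longer, then ease off further.

```bash
python3 -m jog '[{"grip":0.1,"tx":0,"ty":0,"tz":0,"turn":0},{"grip":0.1,"tx":0,"ty":0,"tz":0,"turn":0},{"grip":0.1,"tx":0,"ty":0,"tz":0,"turn":0},{"grip":0.1,"tx":0,"ty":0,"tz":0,"turn":0},{"grip":0.1,"tx":0,"ty":0,"tz":0,"turn":0},{"grip":0.1,"tx":0,"ty":0,"tz":0,"turn":0}]' 8; python3 look.py h4
python3 -m jog '[{"grip":0.1,"tx":0,"ty":0,"tz":0,"turn":0},{"grip":0.1,"tx":0,"ty":0,"tz":0,"turn":0},{"grip":0.1,"tx":0,"ty":0,"tz":0,"turn":0},{"grip":0.1,"tx":0,"ty":0,"tz":0,"turn":0},{"grip":0.1,"tx":0,"ty":0,"tz":0,"turn":0}]' 6; python3 look.py h5
```

```text
clock: 10.23
eef_pos: [585.9, 245.9, 189.8]
eef_rot: [-0.599, 1.571, 0.92]
wrist_force: [0.4, 1.1, -3.0]
finger_gap: 29.7
{'pos': array([585.9, 245.9, 208.5]), 'hz': np.float64(1.5187), 'shift': array([ 0.263, -0.002, -0.009])} [-0.3 -0.6 -3.2] [0.082 0.02  0.016] 29.98813803308614
[([291.7, 15.0], [274, 0, 37, 32, 1020]), ([255.0, 232.2], [230, 202, 51, 61, 2446]), ([59.1, 347.5], [47, 334, 27, 27, 542])]
clock: 10.75
eef_pos: [585.9, 245.8, 189.7]
eef_rot: [2.438, 1.571, -2.327]
wrist_force: [0.9, -0.4, -3.4]
finger_gap: 30.0
{'pos': array([585.9, 245.8, 208.6]), 'hz': np.float64(1.5187), 'shift': array([ 0.264, -0.002, -0.009])} [-0.2 -0.2 -3.9] [ 0.059  0.011 -0.004] 30.453704690533915
[([291.7, 15.0], [274, 0, 37, 32, 1020]), ([255.0, 232.3], [230, 202, 51, 61, 2449]), ([59.1, 347.6], [47, 334, 27, 27, 541])]
```

View pics/h5.png

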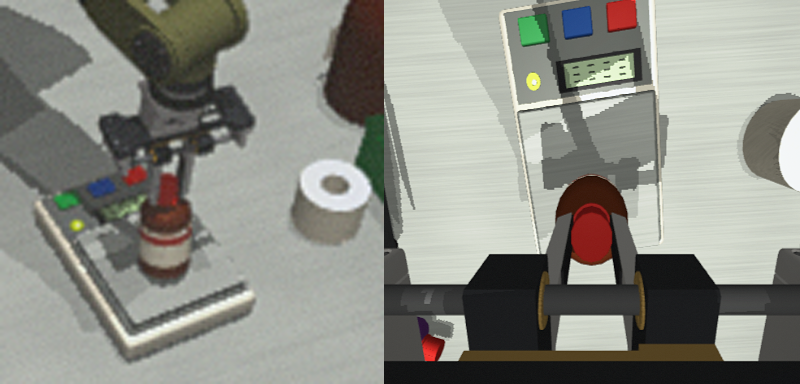

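```bash
python3 -m jog '[{"grip":0.1,"tx":0.05,"ty":0,"tz":0,"turn":0},{"grip":0.1,"tx":0.1,"ty":0,"tz":0,"turn":0},{"grip":0.1,"tx":0.15,"ty":0,"tz":0,"turn":0},{"grip":0.1,"tx":0.2,"ty":0,"tz":0,"turn":0},{"grip":0.1,"tx":0.22,"ty":0,"tz":0,"turn":0},{"grip":0.1,"tx":0.22,"ty":0,"tz":0,"turn":0},{"grip":0.1,"tx":0.22,"ty":0,"tz":0,"turn":0}]' 6; python3 look.py p1
python3 -m jog '[{"grip":0.1,"tx":0.02,"ty":0,"tz":0,"turn":0},{"grip":0.1,"tx":0.04,"ty":0,"tz":0,"turn":0},{"grip":0.1,"tx":0.06,"ty":0,"tz":0,"turn":0},{"grip":0.1,"tx":0.06,"ty":0,"tz":0,"turn":0},{"grip":0.1,"tx":0.06,"ty":0,"tz":0,"turn":0},{"grip":0.1,"tx":0.06,"ty":0,"tz":0,"turn":0}]' 6; python3 look.py p2
```

```text
clock: 11.43
eef_pos: [586.7, 246.0, 182.4]
eef_rot: [-1.233, 1.568, 0.285]
wrist_force: [1.5, 0.7, 6.3]
finger_gap: 29.8
{'pos': array([586.7, 246. , 201.2]), 'hz': np.float64(1.5186), 'shift': array([ 0.079,  0.016, -0.012])} [ 1.5 -0.2  6.4] [-0.056 -0.194  0.002] 29.5524483979866
[([292.1, 12.6], [274, 0, 38, 29, 962]), ([255.0, 234.2], [230, 204, 51, 61, 2507]), ([57.7, 349.2], [47, 337, 24, 24, 426])]
clock: 12.03
eef_pos: [586.9, 246.0, 180.3]
eef_rot: [-1.238, 1.567, 0.281]
wrist_force: [2.3, -1.1, 7.5]
finger_gap: 30.0
{'pos': array([586.8, 246. , 199.1]), 'hz': np.float64(1.5187), 'shift': array([ 0.028,  0.019, -0.014])} [0.6 0.4 7.9] [-0.079 -0.206 -0.015] 29.760114700693098
[([292.2, 12.2], [274, 0, 38, 28, 935]), ([255.0, 236.8], [230, 206, 52, 62, 2582]), ([57.3, 349.7], [47, 338, 23, 23, 387])]
```

View pics/p2.png

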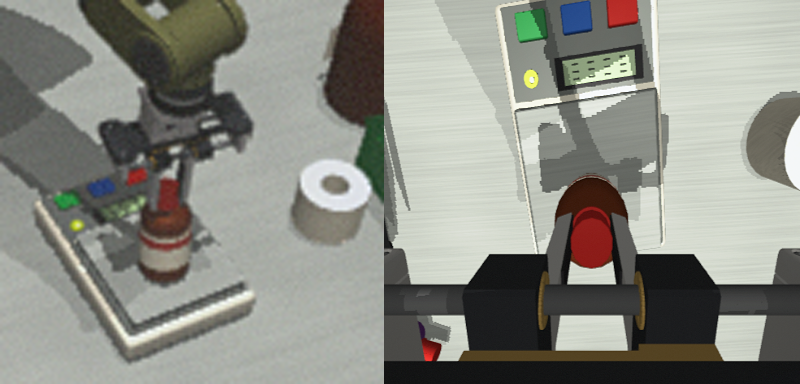

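```bash
python3 -m jog '[{"grip":0.1,"tx":-0.03,"ty":0,"tz":0,"turn":0},{"grip":0.1,"tx":-0.03,"ty":0,"tz":0,"turn":0},{"grip":0.1,"tx":-0.03,"ty":0,"tz":0,"turn":0},{"grip":0.1,"tx":-0.03,"ty":0,"tz":0,"turn":0}]' 4; python3 look.py p3
python3 -m jog '[{"grip":0.34,"tx":-0.03,"ty":0,"tz":0,"turn":0},{"grip":0.36,"tx":-0.03,"ty":0,"tz":0,"turn":0},{"grip":0.4,"tx":-0.03,"ty":0,"tz":0,"turn":0},{"grip":0.5,"tx":-0.03,"ty":0,"tz":0,"turn":0},{"grip":0.6,"tx":-0.03,"ty":0,"tz":0,"turn":0},{"grip":0.6,"tx":-0.03,"ty":0,"tz":0,"turn":0},{"grip":0.6,"tx":-0.03,"ty":0,"tz":0,"turn":0},{"grip":0.6,"tx":-0.03,"ty":0,"tz":0,"turn":0}]'; python3 look.py p4
```

```text
clock: 12.47
eef_pos: [586.3, 245.9, 180.4]
eef_rot: [-1.237, 1.569, 0.281]
wrist_force: [1.7, 0.2, 5.9]
finger_gap: 30.2
{'pos': array([586.2, 245.9, 199.1]), 'hz': np.float64(1.5187), 'shift': array([ 0.027,  0.005, -0.01 ])} [ 1.  -0.6  6.1] [-0.013 -0.24   0.027] 29.931689187859135
[([292.4, 12.8], [274, 0, 39, 29, 975]), ([255.0, 237.0], [230, 206, 52, 62, 2579]), ([57.5, 350.1], [47, 339, 23, 22, 377])]
clock: 13.23
eef_pos: [585.9, 245.8, 180.9]
eef_rot: [1.905, 1.571, -2.86]
wrist_force: [0.1, -1.2, -1.1]
finger_gap: 56.3
{'pos': array([585.9, 245.8, 199.7]), 'hz': np.float64(1.5187), 'shift': array([ 0.043, -0.002, -0.009])} [ 0.4  0.2 -0.5] [0.038 0.018 0.007] 56.5704888570508
[([292.4, 13.2], [274, 0, 39, 30, 998]), ([254.2, 192.7], [222, 188, 67, 18, 155]), ([255.1, 259.8], [231, 232, 49, 53, 2279]), ([50.1, 350.7], [47, 339, 8, 22, 75])]
```

View pics/p4.png

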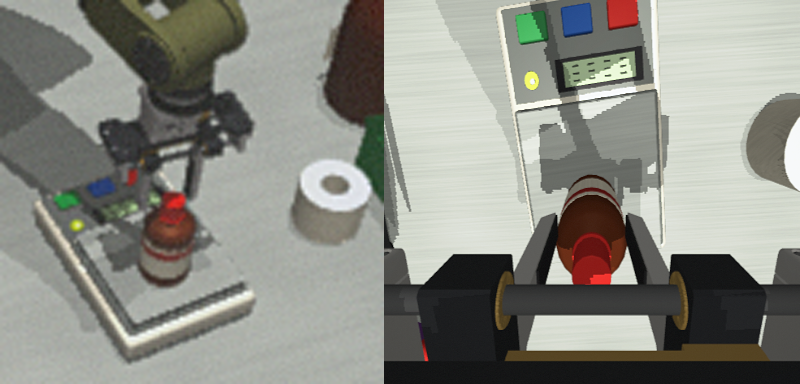

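Run:
```python
from h import *
from cell import manip
f=lambda H,S,V:((H<6)|(H>174))&(S>170)&(V>70)
w=manip.camera('wrist');s=manip.camera('scene');t=manip.camera('top')
bw=[b for b in blobs(w['image'],f,500) if b[0][1]>150];bs=[b for b in blobs(s['image'],f,8) if 290<b[0][0]<330];bt=[b for b in blobs(t['image'],f,8) if 160<b[0][0]<215]
print(bw,bs,bt)
for b in bs: print(tri(w,bw[0][0],s,b[0]))
# label/body columns in wrist: predicted silhouettes for an upright bottle under the cap
P=onz(w,bw[0][0],200);print(P)
for z in(70,162): print(z,[proj(w,[P[0]+34*np.cos(a),P[1]+34*np.sin(a),z]).round(0).tolist() for a in(np.pi,np.pi/2,-np.pi/2)],[proj(s,[P[0]+34*np.cos(a),P[1]+34*np.sin(a),z]).round(1).tolist() for a in(0,np.pi/2,-np.pi/2)])
cv2.imwrite('pics/p5.png',np.hstack([cv2.resize(s['image'][140:200,285:345],(400,400),interpolation=2),cv2.resize(w['image'][150:300,180:330],(400,400))])[:,:,::-1])
```

```text
[([255.1, 259.8], [231, 232, 49, 53, 2281])] [([308.8, 169.8], [305, 166, 8, 9, 39])] []
(array([607.65321922, 245.31703194, 190.48491305]), np.float64(2.870313079193349))
[601.67047544 244.28887441 200.        ]
70 [[253.0, 167.0], [287.0, 197.0], [224.0, 200.0]] [[308.4, 193.2], [311.9, 185.3], [297.8, 189.8]]
162 [[253.0, 191.0], [300.0, 232.0], [210.0, 237.0]] [[310.6, 179.3], [314.3, 171.2], [299.5, 175.8]]
```

View pics/p5.png

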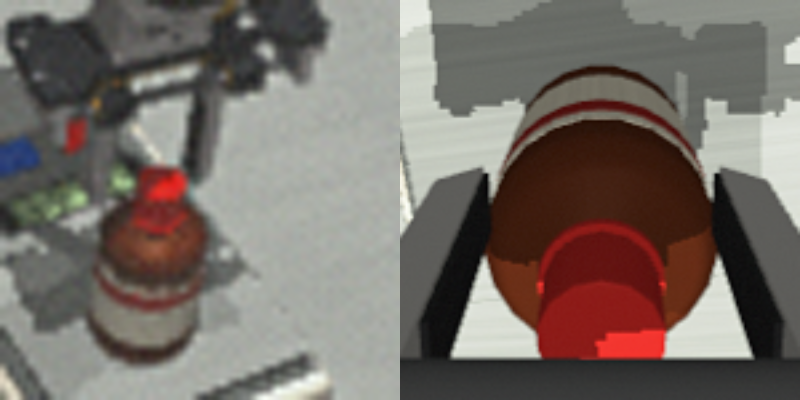

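Run:
```python
from h import *
from cell import manip
w=manip.camera('wrist');s=manip.camera('scene')
k=150/400
for n,y,z,r in(('base',68,70,34),('captop',282,210,15),('collar',222,180,16.5)):
    print(n,onz(w,[255,150+y*k],z)+[r,0,0])
print('scene front base',onz(s,[285+143*.15,140+362*.15],70),'captop',onz(s,[285+164*.15,140+175*.15],210), 'eye dir',s['eye'])
print(manip.read_state()['clock'])
```

```text
base [610.38689355 245.43470958  70.        ]
captop [608.44534684 244.6618808  210.        ]
collar [609.10389197 244.68134284 180.        ]
scene front base [637.80229193 234.11295391  70.        ] captop [606.89560152 248.7288176  210.        ] eye dir [1486.12366588 -312.55680249 1330.68616703]
13.5833
```

```bash
python3 -m jog '[{"grip":0.6,"tx":-0.3,"ty":0,"tz":0,"turn":0},{"grip":0.6,"tx":-0.9,"ty":0,"tz":0,"turn":0},{"grip":0.6,"tx":-1.6,"ty":0,"tz":0,"turn":0},{"grip":0.6,"tx":-2.2,"ty":0,"tz":0,"turn":0},{"grip":0.6,"tx":-2.2,"ty":0,"tz":0,"turn":0},{"grip":0,"tx":-2.2,"ty":1,"tz":-0.4,"turn":0},{"grip":0,"tx":-2.2,"ty":1.9,"tz":-0.8,"turn":0},{"grip":0,"tx":-2.2,"ty":2.8,"tz":-1.2,"turn":0},{"grip":0,"tx":-2.2,"ty":3.6,"tz":-1.6,"turn":0},{"grip":0,"tx":-2.2,"ty":4,"tz":-1.8,"turn":0},{"grip":0,"tx":-2.2,"ty":4,"tz":-1.8,"turn":0},{"grip":0,"tx":-2.2,"ty":4,"tz":-1.8,"turn":0}]' 20
python3 - <<'E'
from h import *
from cell import manip
w=manip.camera('wrist');b=w['image'];t=manip.camera('top')
for n,l in(('r',lambda H,S,V:((H<6)|(H>174))&(S>170)&(V>70)),('g',lambda H,S,V:(H>45)&(H<75)&(S>120)&(V>60)),('b',lambda H,S,V:(H>100)&(H<120)&(S>130)&(V>80))):
  print(n,[(q,onz(w,q[0],53).round(1)) for q in blobs(b,l,150)])
print('top red',[(q[0],onz(t,q[0],208).round(1)) for q in blobs(t['image'],lambda H,S,V:((H<6)|(H>174))&(S>170)&(V>70))])
print(go([427,181,80],grasp=False))
a=t['image'][150:260,150:225]
o=np.zeros((384,800,3),np.uint8);o[:,:512]=b;o[:,520:782]=cv2.resize(a,(262,384),interpolation=2);cv2.imwrite('pics/k1.png',o[:,:,::-1])
E
```

```text
clock: 14.58
eef_pos: [422.3, 182.2, 269.9]
eef_rot: [-1.186, 1.569, 0.333]
wrist_force: [0.4, -0.4, 0.8]
finger_gap: 12.9
r [(([331.6, 159.6], [319, 150, 26, 20, 450]), array([419.4, 289.8,  53. ]))]
g [(([254.9, 169.0], [242, 159, 26, 21, 427]), array([427.3, 181. ,  53. ]))]
b [(([293.1, 164.6], [280, 155, 26, 20, 429]), array([423.7, 235.4,  53. ]))]
top red [([19.0, 263.4], array([353.7, 775.6, 208. ]))]
{'pos': array([423.1, 182.5, 269.2]), 'hz': np.float64(1.5186), 'shift': array([ 4.729, -0.098, -0.033])}
```

View pics/k1.png

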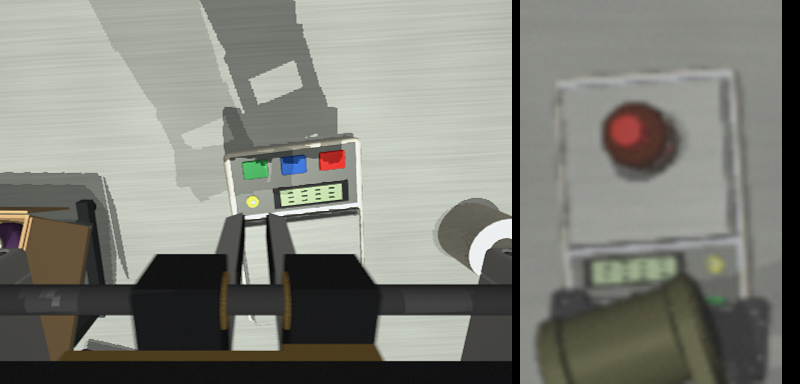

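```bash
python3 -m jog '[{"grip":0,"tx":0.5,"ty":-0.1,"tz":-0.03,"turn":0},{"grip":0,"tx":1.3,"ty":-0.1,"tz":-0.03,"turn":0},{"grip":0,"tx":2.1,"ty":-0.1,"tz":-0.03,"turn":0},{"grip":0,"tx":2.9,"ty":-0.1,"tz":-0.03,"turn":0},{"grip":0,"tx":3.7,"ty":-0.1,"tz":-0.03,"turn":0},{"grip":0,"tx":4.3,"ty":-0.1,"tz":-0.03,"turn":0},{"grip":0,"tx":4.7,"ty":-0.1,"tz":-0.03,"turn":0},{"grip":0,"tx":5,"ty":-0.1,"tz":-0.03,"turn":0},{"grip":0,"tx":5,"ty":-0.1,"tz":-0.03,"turn":0},{"grip":0,"tx":5,"ty":-0.1,"tz":-0.03,"turn":0}]'
python3 - <<'E'
from h import *
from cell import manip
t=manip.camera('top');print('captop from top view',onz(t,[180.3,187.5],210))
s=manip.read_state();print(go([427.3,181,53],grasp=False),s['finger_gap'],s['wrist_force'])
E
```

```text
clock: 15.52
eef_pos: [426.6, 181.0, 68.5]
eef_rot: [1.941, 1.569, -2.824]
wrist_force: [-0.3, -1.2, 1.2]
finger_gap: 0.3
captop from top view [605.65814675 244.57936003 210.        ]
{'pos': array([426.9, 181.1,  69.2]), 'hz': np.float64(1.5187), 'shift': array([ 0.404, -0.01 , -0.002])} 0.39458951026878825 [0.30938961 0.28946749 0.30970033]
```

Press slowly and watch the wrist force.

```bash
python3 -m jog '[{"grip":0,"tx":0.15,"ty":0,"tz":0,"turn":0},{"grip":0,"tx":0.3,"ty":0,"tz":0,"turn":0},{"grip":0,"tx":0.4,"ty":0,"tz":0,"turn":0},{"grip":0,"tx":0.45,"ty":0,"tz":0,"turn":0},{"grip":0,"tx":0.48,"ty":0,"tz":0,"turn":0},{"grip":0,"tx":0.5,"ty":0,"tz":0,"turn":0},{"grip":0,"tx":0.5,"ty":0,"tz":0,"turn":0},{"grip":0,"tx":0.5,"ty":0,"tz":0,"turn":0},{"grip":0,"tx":0.5,"ty":0,"tz":0,"turn":0}]'
```

```text
clock: 16.32
eef_pos: [426.5, 180.9, 49.4]
eef_rot: [-1.269, 1.57, 0.25]
wrist_force: [-1.4, -0.7, 4.3]
finger_gap: 0.1
```

```bash
python3 -m jog '[{"grip":0,"tx":0.03,"ty":0,"tz":0,"turn":0},{"grip":0,"tx":0.06,"ty":0,"tz":0,"turn":0},{"grip":0,"tx":0.06,"ty":0,"tz":0,"turn":0},{"grip":0,"tx":0.06,"ty":0,"tz":0,"turn":0}]'
python3 -m jog '[{"grip":0,"tx":0.03,"ty":0,"tz":0,"turn":0},{"grip":0,"tx":0.06,"ty":0,"tz":0,"turn":0},{"grip":0,"tx":0.06,"ty":0,"tz":0,"turn":0},{"grip":0,"tx":0.06,"ty":0,"tz":0,"turn":0}]'
```

```text
clock: 16.65
eef_pos: [426.7, 181.0, 48.7]
eef_rot: [-1.314, 1.57, 0.205]
wrist_force: [-13.5, -5.2, 34.8]
finger_gap: 0.6
clock: 16.98
eef_pos: [426.9, 181.0, 48.2]
eef_rot: [-1.35, 1.569, 0.169]
wrist_force: [-25.5, -10.0, 66.5]
finger_gap: 0.7
```

The key bottomed out, so I'm backing off.

```bash
python3 -m jog '[{"grip":0,"tx":-0.1,"ty":0,"tz":0,"turn":0},{"grip":0,"tx":-0.4,"ty":0,"tz":0,"turn":0},{"grip":0,"tx":-1,"ty":0,"tz":0,"turn":0},{"grip":0,"tx":-1.8,"ty":0,"tz":0,"turn":0},{"grip":0,"tx":-2.6,"ty":0,"tz":0,"turn":0},{"grip":0,"tx":-3.4,"ty":0.4,"tz":-0.6,"turn":0},{"grip":0,"tx":-4,"ty":1,"tz":-1.4,"turn":0},{"grip":0,"tx":-4,"ty":1.5,"tz":-2.2,"turn":0},{"grip":0,"tx":-4,"ty":1.8,"tz":-3,"turn":0},{"grip":0,"tx":-4,"ty":1.8,"tz":-3.4,"turn":0},{"grip":0,"tx":-4,"ty":1.8,"tz":-3.4,"turn":0},{"grip":0,"tx":-4,"ty":1.8,"tz":-3.4,"turn":0}]'
python3 - <<'E'
from h import *
from cell import manip
s=manip.camera('scene');t=manip.camera('top')
o=np.zeros((460,800,3),np.uint8);o[:384,:400]=cv2.resize(s['image'][120:240,140:390],(400,192),interpolation=2).repeat(2,0)[:384];o[:440,420:800]=cv2.resize(t['image'][120:275,90:405],(380,187),interpolation=2).repeat(2,0)[:0+374].__class__((374,380,3),np.uint8) if 0 else 0
o[:]=0;o[:230,:480]=cv2.resize(s['image'][120:240,140:390],(480,230),interpolation=2);o[235:455,:447]=cv2.resize(t['image'][120:275,90:405],(447,220),interpolation=2)
o[:455,490:800]=cv2.resize(t['image'][160:255,150:215],(310,455),interpolation=2);cv2.imwrite('pics/end.png',o[:,:,::-1])
print(manip.read_state()['qd'].round(3),manip.read_state()['wrist_force'].round(1))
E
```

```text
clock: 17.98
eef_pos: [347.4, 48.4, 204.4]
eef_rot: [-1.358, 1.57, 0.159]
wrist_force: [-0.8, 0.1, 0.7]
finger_gap: 0.4
[ 0.013  0.01  -0.001  0.     0.    -0.004] [ 0.9  0.2 -0. ]
```

Run:
```python
from h import *
from cell import manip
import pickle
d=pickle.load(open('c0.pkl','rb'));s=manip.camera('scene');t=manip.camera('top')
red=lambda H,S,V:((H<8)|(H>172))&(S>140)&(V>60)
bt=[b for b in blobs(t['image'],red) if 160<b[0][0]<215];bs=[b for b in blobs(s['image'],red) if 285<b[0][0]<330];print(bt,bs)
for b in bt:
  for c in bs: print(tri(t,b[0],s,c[0]))
for z in(70,162,200): print('upright at 608,245:',z,proj(t,[608,245,z]).round(1),proj(s,[608,245,z]).round(1))
for n,c in(('scene',s),('top',t)):
  df=(np.abs(c['image'].astype(int)-d[n]['image']).sum(2)>90).astype(np.uint8)
  k,l,st,ce=cv2.connectedComponentsWithStats(df);print(n,[(ce[i].round().tolist(),st[i][4]) for i in range(1,k) if st[i][4]>12])
g=lambda H,S,V:(H>45)&(H<75)&(S>100)&(V>60)
for n,c in(('0',d['scene']),('1',s)): print(n,[b for b in blobs(c['image'],g) if 265<b[0][0]<285])
```

```text
[([180.4, 187.1], [175, 183, 11, 10, 81]), ([174.2, 240.4], [170, 238, 9, 6, 49])] [([296.5, 159.3], [293, 157, 8, 6, 31]), ([308.6, 169.5], [304, 165, 9, 10, 63])]
(array([596.00397212, 215.15293265, 258.64893786]), np.float64(42.96934588284962))
(array([608.16731114, 246.41838367, 192.82641903]), np.float64(1.652098579637933))
(array([419.48392289, 292.115035  ,  50.51174262]), np.float64(1.437387619030468))
(array([424.74450028, 332.70127034, -35.73334546]), np.float64(50.814972849199236))
upright at 608,245: 70 [186.6 190. ] [305.7 188.5]
upright at 608,245: 162 [182.5 188. ] [307.7 174.5]
upright at 608,245: 200 [180.7 187.1] [308.6 168.4]
scene [([210.0, 25.0], np.int32(1651)), ([274.0, 22.0], np.int32(1269)), ([289.0, 14.0], np.int32(115)), ([323.0, 35.0], np.int32(255)), ([238.0, 43.0], np.int32(191)), ([251.0, 45.0], np.int32(31)), ([200.0, 57.0], np.int32(185)), ([318.0, 55.0], np.int32(29)), ([330.0, 55.0], np.int32(14)), ([261.0, 96.0], np.int32(2660)), ([321.0, 75.0], np.int32(289)), ([210.0, 69.0], np.int32(20)), ([188.0, 96.0], np.int32(264)), ([206.0, 96.0], np.int32(15)), ([230.0, 113.0], np.int32(23)), ([243.0, 149.0], np.int32(1024)), ([307.0, 180.0], np.int32(424)), ([191.0, 192.0], np.int32(74))]
top [([184.0, 190.0], np.int32(407)), ([316.0, 203.0], np.int32(201)), ([233.0, 292.0], np.int32(3447)), ([104.0, 350.0], np.int32(8826)), ([237.0, 349.0], np.int32(590)), ([231.0, 330.0], np.int32(23)), ([280.0, 346.0], np.int32(17)), ([265.0, 349.0], np.int32(34)), ([284.0, 370.0], np.int32(305)), ([193.0, 368.0], np.int32(887)), ([219.0, 372.0], np.int32(51)), ([239.0, 376.0], np.int32(162)), ([229.0, 380.0], np.int32(15))]
0 [([275.7, 166.9], [272, 164, 8, 6, 32])]
1 [([275.7, 166.8], [272, 164, 8, 6, 33])]
```

```bash
python3 -c "
from cell import manip
print(manip.sign_off())"
```

```text
the job is handed in; nothing more can be done
None
```

I lifted the red-capped bottle along the carton's axis and let it swing upright in a loosened grip over the pan. I then set it down and released it, pressed the green key with shut fingers, and withdrew clear. The job was handed in at about 18 s of the 58 s allowed.

**Last checks that agreed:**
- The bottle stands upright on the pan at about (608, 245) mm. That is about 22 to 24 mm from the pan's centre, inside the 35 mm limit but off centre. It shifted about 20 mm as it righted itself on release, and I left it there.
- The green key is back at its starting pixel position.
- Comparing the first and last pictures, only the bottle's new place, its emptied cell and the arm with its shadow changed. The wrist force was near zero at the end.

**What went less well or could not be checked:**
- Setting down pressed somewhat harder than needed, about 10 N on the pan at contact.
- The key press went past the stop, with the wrist force reaching about 67 N sideways and down. That is under the 120 N limit, but not gentle.
- The key's travel was inferred from the force rise at the stop and could not be read directly.
- The last picture was refused by the viewer limit, so the final check was numeric only.

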